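# Set the vial clamp to its gauge mark and lock it

## Robot

A 7-joint arm with a two-finger parallel gripper is mounted at the origin on a cart in front of the work surface, level with it; the furniture and walls round the work are solid. World frame = base frame: x ahead of the robot, y to its left, z up, the work surface at z = 0. Lengths are in m, angles in rad, forces in N, time in s.
With the tool pointing down it reaches from about 0.425 to 0.875 m from the base axis. Payload 8.4 kg.
Tool frame: the origin (TCP) lies midway between the tips of the shut fingers; the grasp point (between the pads) lies 19 mm behind it (manip.grasp_offset is the distance from the TCP to the grasp point, in m); z points along the fingers, y is the direction in which the jaws open and shut (so a half turn about z gives the same grasp; the last joint's range is limited). The gripper opens to 87 mm and grips with 3 to 60 N. Pads are 19 mm wide; open, the fingers measure 117 mm over their backs; the gripper's body (75 mm by 190 mm) begins 51 mm behind the grasp point.
Start: joints at [1.183, 0.333, 0.04, 1.465, -0.013, 1.343, -0.059], TCP at [0.185, -0.623, 0.223] pointing down, gripper open.
Joint ranges: [-2.58, 2.58], [-0.38, 2.09], [-1.3, 1.39], [0.25, 2.4], [-1.5, 4.64], [0.08, 2.09], [-2.65, 2.65]. Speed limits (rad/s): [2.22, 2.22, 2.79, 2.79, 3.14, 3.14, 3.14].

## Interface

Orientations are given as a rotation vector (axis times angle).
In Python, from cell import manip, vision gives the robot as it stands.
- The arm moves only by the tool move_arm, never from a script. Its argument "moves" is one flat list of numbers, 7 for each row, row after row: the closure, from -1 (fully open) to 1 (shut), then the shift along the tool's x, y, z in units of 0.15 m (1.0 is 0.15 m), then the turn, a rotation vector about the tool's x, y, z in units of 180 degrees (1.0 is 180 degrees). A call has 1 to 8 rows; each row is the pose to reach, as a shift and turn from the pose commanded when the call began, along the tool's axes at that moment, turning the shorter way round; what a row does not reach only later rows make up. A row lasts 1/10 s, in which the tool goes at most 50 mm and 8.59 degrees, less where a joint would pass 70% of its speed; a pose out of reach is approached as far as the arm can. A call with a number of a shift or a turn outside -1 to 1 is refused whole. A call with a gripper value outside its range is refused whole. The fingers move at their own pace and stop on an object; the grip force is fixed at half the most. Time passes only in rows, so rows that repeat a pose let the fingers close. It gives the time, the measured TCP pose, the force and the opening at its end, in the units of the state.
- manip.observe(): the state, without advancing time (a new reading comes with each control period).
- vision.read_camera(name): name is "scene" or "top" or "wrist"; returns (picture, depth): 400x640x3 uint8, red, green, blue; 400x640 float32, m along the optical axis (not along the pixel's ray), 0 where there is no reading.
- vision.calibration(name): a dict with "fov_y" (degrees; the focal length in pixels is half the picture's height over the tangent of half this angle, whatever the lens; pixels are square), "cx", "cy" (the principal point, pixels), "k1" (the pictures are not rectified: a ray, as slopes to the right and down, at radius r is drawn at 1 + k1 r^2 times it, then the intrinsics apply), "origin" and "rotation" of the camera in the world. Camera axes: x right, y up, looking along -z (the intrinsics and any distortion apply to the point x, -y, -z); pixel columns grow to the right and rows downward; lengths in m; the calibration is good to about 2 mm. A picture is of the moment at which its call begins: read the wrist's pose just before it. calibration takes no time and is no camera call; for the wrist camera it gives the pose at the moment of the call.
- manip.job_done(): hands the job in, once; it reports no verdict.
The state is a dict: "time_s": time; "joint_pos": joint angles; "dq": joint speeds; "joint_efforts": joint torques, N m; "ee_pos": TCP position; "orientation": TCP orientation; "ft_force": force on the tool from outside, world axes, zero at the start; "moment": the same for the moment, N m; "opening": opening from 0.0 (shut) to 1.0 (fully open).
Only numpy, scipy, OpenCV 4.12 (cv2) and the standard library are available. Lean on these libraries where they do the work, as an engineer would, in place of code of your own. Each camera call takes 0.05 s, during which the arm holds its last target.

## Task

With a fingertip on the knurled wheel of the vial clamp, roll its top away from the robot, stroke by stroke, until the blue jaw has closed the gap so far that the line on its yellow pointer is level with the white line on the red gauge rider (pointer and rider end to end); then let go of the wheel and push the orange lock lever sideways, away from the jaws, home to its stop. Grasp and lift nothing, do not push the jaw or the rider itself, and leave the vial in the gap and the other things on the bench as they stand.

Things in the scene. Friction and masses are not known exactly. Their poses are not given: they have to be found in the camera images.
- clamp: aluminium vial clamp fixed to the bench; base plate 116 x 286 x 12 mm (x -60 to 56, y -140 to 146), origin on its underside. x points away from the robot, y left along the jaw travel, z up. Along y: wheel at -105 mm, blue moving jaw near 0, grey fixed jaw (50 x 22 x 48 mm, pad face at y = +65, top at z = 60), lock lever at +120. Place and yaw vary (-0.35 to 0.15 rad)
- wheel: knurled steel wheel, 64 mm diameter, 26 mm wide, origin at its centre, axis along clamp y, between two cheeks 50 mm long with tops at z = 57 mm. Rolling its top toward clamp +x (away from the robot) closes the gap by 8 mm of jaw travel per rad (1 mm per 4 mm at the rim), rolling it back opens it. Turns stiffly (about 1 N at the rim), stays where it is left
- wheel_top (a point): highest point of the wheel's rim, fixed on the clamp at clamp x 0, y -105 mm, z 77 mm; axes as the clamp
- jaw: blue moving jaw, 50 x 20 x 46 mm with a black pad and a threaded screw behind it, slides along the clamp's +y when the wheel is rolled. Its origin is the clamp's origin shifted along y by the jaw travel: 0 with the gap at 66 mm at the start, stops at 36 mm (gap 30 mm)
- pointer (a point): black line along the middle of the yellow pointer (22 x 10 x 6 mm) in front of the moving jaw, over the black scale, 25 mm over the bench; the point is the line's front end
- mark (a point): white line on the red gauge rider (12 x 10 x 9 mm) on the black scale, 25 mm over the bench; axes as the clamp. The rider stands 10 to 26 mm toward +y of the pointer at the start; the pointer is level with it when both have the same clamp y
- lever (a joint): lock lever angle about the upright pivot, rad: 0 points toward the robot (clamp -x), grows as the lever swings toward the clamp's +y (clockwise from above), stop at 1.30 = locked. Starts between 0 and 0.3; turns stiffly (about 1 N at the tip) and stays where it is left
- lever_tip (a point): centre of the upright round end (17 mm diameter, from 25 to 43 mm over the bench) of the orange lever, 58 mm from the pivot
- lever_pivot (a point): pivot of the lever, at clamp x -12, y +120 mm, z 33 mm; axes as the clamp
- vial_in: cream vial with red cap, 30 mm diameter, 76 mm tall, loose, standing on the base plate between the jaws beside the fixed jaw; origin at the centre of its underside
- vial_by: cream vial with white cap, 32 x 72 mm, loose on the bench at the right; origin at its underside
- vial_blue: clear vial with blue cap, 39 x 93 mm, loose on the bench at the right; origin at its underside
- bottle_small: clear bottle with blue cap, 69 x 117 mm, loose on the bench at the left; origin at its underside
- marker_green: green marker pen, 25 x 23 x 112 mm, standing loose on the bench at the left; origin at its underside
- forceps: steel forceps, 23 x 133 x 11 mm, lying loose on the bench at the right; origin at its underside
Not all that is in view belongs to the job. What is shaped like the vial_in but black, pink or turquoise is not meant.

How it is judged:
On the way, in this order (a step that is already met when the one before it is completed fails the run):
1. the pointer is level with the gauge line, wheel let go, lever not yet home (y of pointer in the frame of mark between -0.003 and 0.003 m and contact force between the arm and wheel below 0.2 N and value of joint lever below 0.8 rad), for 0.3 s.
2. the lock lever is home with the pointer still level (y of pointer in the frame of mark between -0.003 and 0.003 m and value of joint lever above 1.2 rad), for 0.2 s.
At the end, for the whole second after the job is handed in: the jaw's pointer line is within 3 mm of the rider's line along the clamp's y, the lock lever is home (over 1.2 of 1.3 rad), everything is at rest and the vial stands upright in the gap (all of step 2 and linear speed of jaw below 0.005 m/s and angle between vial_in's own z axis and vertical below 0.1 rad); the robot touches nothing.
It fails at once if the jaw itself is pushed by the robot (contact force between any of the arm, the fingers and jaw above 1 N).
It fails at once if the gauge rider is moved along its scale by more than 2 mm (distance of mark from where it was at the start of the episode above 0.002 m).
It fails at once if the vial in the gap is moved by more than 6 mm, lifted or tipped (distance of vial_in from where it was at the start of the episode above 0.006 m or angle between vial_in's own z axis and vertical above 0.15 rad).
It fails at once if another loose thing on the bench is moved by more than 15 mm or lifted (distance of any of vial_by, vial_blue, bottle_small, marker_green, forceps from where it was at the start of the episode above 0.015 m).
It also fails if it takes over 58 s, if anything falls off the work surface, if the arm or the gripper's body presses on something with over 40 N, if the wrist force passes 120 N, or if a joint passes its speed limit or range.

## Working session

There is one attempt and no reset: what is moved stays moved. The work goes in short steps, Python scripts to look and compute and a tool call to move; the robot and the scene stay as the last step left them, time stands still between calls to the robot, and variables do not carry over. Pictures are saved under pics/ and viewed, and the job is handed in when it is done.

Besides the shell and the picture viewer there is one more tool, called after "Request:" as name(argument=value, ...) on one line, values as JSON. move_arm: Moves the arm, as the interface text tells. Its arguments: {"type":"object","properties":{"moves":{"type":"array","items":{"type":"number","minimum":-1,"maximum":1}}},"required":["moves"]}

```bash
ls; mkdir -p pics; cat > h.py <<'E'
import numpy as np, cv2
from cell import manip, vision
def snap(n):
    c=vision.calibration(n); p,d=vision.read_camera(n); return c,p,d
def save(p,f): cv2.imwrite('pics/'+f,cv2.cvtColor(p,cv2.COLOR_RGB2BGR))
def K(c):
    f=200/np.tan(np.radians(c['fov_y'])/2); return f
def ray(c,u,v):
    f=K(c); M=np.array([[f,0,c['cx']],[0,f,c['cy']],[0,0,1]])
    # distortion k1 r^2
    q=np.array([(u-c['cx'])/f,(v-c['cy'])/f]); s=q.copy()
    for _ in range(30): s=q/(1+c['k1']*(s@s))
    R=np.array(c['rotation']).reshape(3,3)
    return np.array(c['origin']),R@np.array([s[0],-s[1],-1.])
def at(c,u,v,d): o,r=ray(c,u,v); return o+r*d
def onz(c,u,v,z): o,r=ray(c,u,v); return o+r*(z-o[2])/r[2]
def proj(c,P):
    R=np.array(c['rotation']).reshape(3,3); q=R.T@(np.array(P)-c['origin']); s=np.array([q[0],-q[1]])/-q[2]
    s=s*(1+c['k1']*(s@s)); f=K(c); return s*f+[c['cx'],c['cy']]
E
python3 - <<'E'
from h import *
print(manip.observe())
for n in('scene','top'):
    c,p,d=snap(n); print(c); save(p,n+'0.png'); np.savez(n+'0.npz',p=p,d=d)
E
```

```text
pics
{'time_s': 0.0, 'joint_pos': array([ 1.18282226,  0.33387137,  0.03983976,  1.46625652, -0.01340607,
        1.34330845, -0.05848254]), 'dq': array([ 1.39776228e-03, -1.77083890e-03,  2.73263270e-04,  9.39776856e-04,
        6.98964042e-04, -1.26238591e-03, -1.77049255e-05]), 'joint_efforts': array([-2.46171919e-05, -6.56370449e+01,  1.33512106e+00, -4.03790760e+01,
       -5.97068737e-02,  4.50839766e-02,  1.56865844e-04]), 'ee_pos': array([ 0.18496674, -0.62264055,  0.22169157]), 'orientation': array([-3.10736471e+00, -4.51856777e-01,  4.94111259e-04]), 'ft_force': array([-0.17171099, -0.23943722,  0.63890196]), 'moment': array([-0.00067201, -0.04412708,  0.02429232]), 'opening': 0.9994002984213315}
{'fov_y': 44.814849288701424, 'cx': 323.190533003508, 'cy': 199.982112630905, 'k1': 7.896922905615406e-05, 'origin': array([-0.2554903 ,  0.60335668,  0.91436507]), 'rotation': array([ 0.46127171, -0.95090646, -2.02852428])}
{'fov_y': 55.947776672335195, 'cx': 323.60978262163223, 'cy': 200.76770704706286, 'k1': -0.02261274719678832, 'origin': array([ 0.46083331, -0.00366302,  1.21261246]), 'rotation': array([ 0.06006491, -0.02253483, -1.54347899])}
```

```bash
sed -i "s/np.array(c\['rotation'\]).reshape(3,3)/cv2.Rodrigues(np.array(c['rotation'],float))[0]/" h.py
```

```text
(no output)
```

View pics/scene0.png

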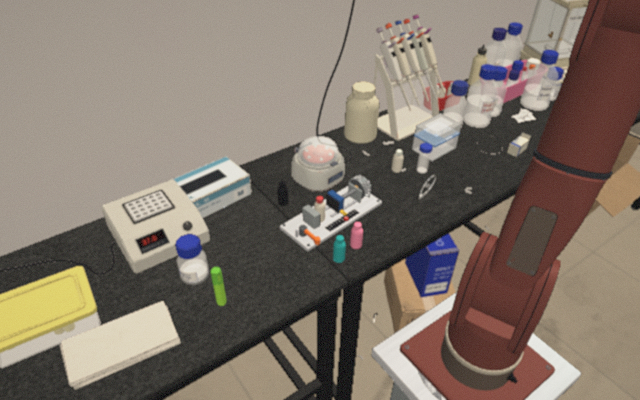

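View pics/top0.png

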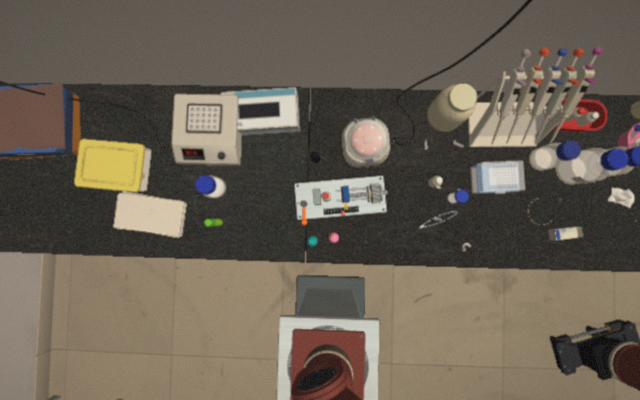

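The clamp is at about (340,198) in the top image and (330,215) in the scene image. The black, pink and turquoise lookalikes stand around it.

```bash
python3 - <<'E'
from h import *
p=np.load('top0.npz')['p'];
save(cv2.resize(p[170:255,285:395],None,fx=7,fy=7,interpolation=cv2.INTER_CUBIC),'tc.png')
p=np.load('scene0.npz')['p'];
save(cv2.resize(p[165:270,270:395],None,fx=5.5,fy=5.5,interpolation=cv2.INTER_CUBIC),'sc.png')
E
```

```text
(no output)
```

View pics/tc.png

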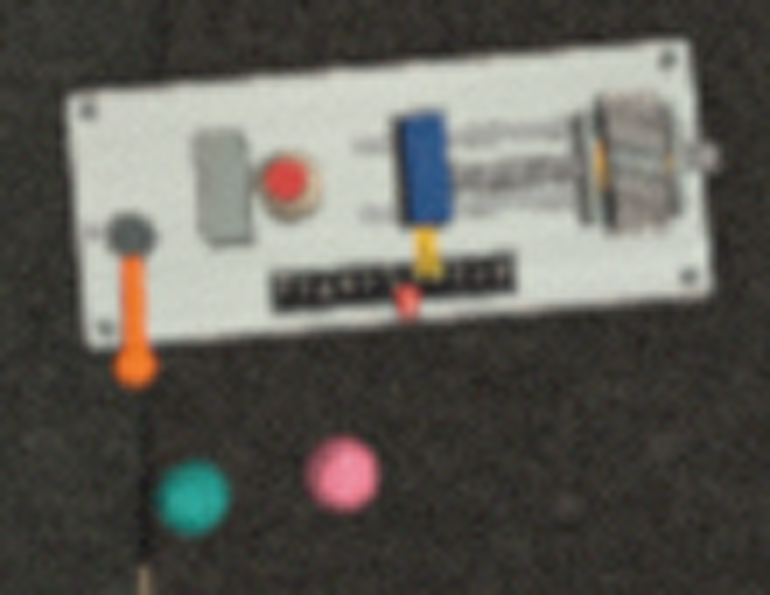

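View pics/sc.png

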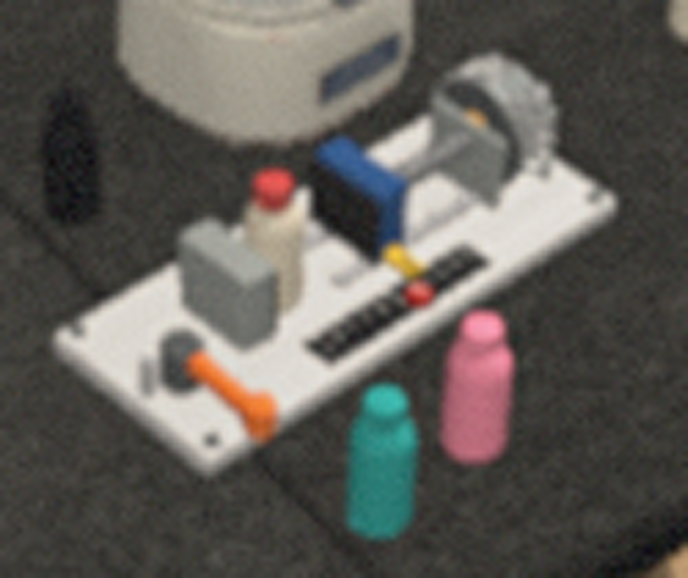

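```bash
cat >> h.py <<'E'
from scipy.optimize import least_squares
E
python3 - <<'E'
from h import *
c=vision.calibration('top')
px=lambda x,y:(285+(x+.5)/7-.5,170+(y+.5)/7-.5)
cs=[(68,95),(690,42),(713,297),(88,348)]
L=np.array([(56,146),(56,-140),(-60,-140),(-60,146)])/1000
W=np.array([onz(c,*px(*q),.012)[:2] for q in cs])
def f(a):
    R=np.array([[np.cos(a[2]),-np.sin(a[2])],[np.sin(a[2]),np.cos(a[2])]])
    return (L@R.T+a[:2]-W).ravel()
r=least_squares(f,[.5,0,0]); print(r.x,r.fun.round(4)*1000)
np.save('pose.npy',r.x)
x,y,t=r.x
R=np.array([[np.cos(t),-np.sin(t)],[np.sin(t),np.cos(t)]])
def cl(q,z):
    w=onz(c,*px(*q),z)[:2]; return (R.T@(w-[x,y])*1000).round(1)
print('tip',cl((136,366),.043),'pivot',cl((131,236),.04),'ptr',cl((429,275),.025),'rider',cl((407,300),.025),'vialcap',cl((287,182),.088),'jawtop',cl((427,170),.06))
for n,l,z in [('wheeltop',(0,-.105),.077),('tip',(-.07,.12),.04)]:
    print(n,R@np.array(l)+[x,y])
for n,q in [('turq',(193,498)),('pink',(344,475))]: print(n,onz(c,*px(*q),.07), cl(q,.07))
E
```

```text
[ 0.53815528 -0.02930152  0.10944226] [-0.1  0.3 -0.4 -0.3  0.4 -0.4  0.1  0.4]
tip [-70.2 122. ] pivot [-12.3 119.9] ptr [-40.1 -11.5] rider [-50.5  -0.7] vialcap [ 2.7 48. ] jawtop [  4.8 -13.2]
wheeltop [ 0.54962379 -0.13367332]
tip [0.45546721 0.08233487]
turq [0.39894288 0.05594114 0.07      ] [-129.1   99.9]
pink [ 0.41070606 -0.00901183  0.07      ] [-124.5   34.1]
```

```bash
cat >> h.py <<'E'
from scipy.spatial.transform import Rotation as Ro
try: PX,PY,PT=np.load('pose.npy')
except Exception: pass
def cw(x,y,z): # clamp mm -> world m
    c,s=np.cos(PT),np.sin(PT); x,y=x/1e3,y/1e3
    return np.array([PX+c*x-s*y,PY+s*x+c*y,z/1e3])
def wc(p):
    c,s=np.cos(PT),np.sin(PT); d=np.array(p[:2])-[PX,PY]
    return np.array([c*d[0]+s*d[1],-s*d[0]+c*d[1],p[2]])*1e3
def mv(target,yaw=None):
    o=manip.observe(); R=Ro.from_rotvec(o['orientation']); s=R.inv().apply(np.array(target)-o['ee_pos'])/.15
    yaw=PT if yaw is None else yaw
    G=Ro.from_matrix(np.array([[np.cos(yaw),np.sin(yaw),0],[np.sin(yaw),-np.cos(yaw),0],[0,0,-1]]))
    t=(R.inv()*G).as_rotvec()/np.pi
    print('shift',s.round(3),'turn',t.round(4))
def st():
    o=manip.observe(); print('t',round(o['time_s'],2),'clamp mm',wc(o['ee_pos']).round(1),'F',o['ft_force'].round(1),'op',round(o['opening'],2)); return o
E
python3 - <<'E'
from h import *
o=st(); c=vision.calibration('wrist')
R=Ro.from_rotvec(o['orientation'])
print(R.as_matrix().round(3)); Rc=Ro.from_rotvec(c['rotation'])
print('cam in tool',R.inv().apply(c['origin']-o['ee_pos']), (R.inv()*Rc).as_matrix().round(3),c['fov_y'])
mv(cw(-90,-10,220)); mv(cw(0,-105,110))
E
```

```text
t 0.1 clamp mm [-415.9 -551.3  221.8] F [ 0.  -0.6  0.3] op 1.0
[[ 0.959  0.285 -0.   ]
 [ 0.285 -0.959  0.001]
 [-0.    -0.001 -1.   ]]
cam in tool [ 0.06646936  0.00083292 -0.16179109] [[ 0.001  0.97   0.244]
 [ 1.    -0.001  0.   ]
 [ 0.001  0.244 -0.97 ]] 68.96919521538649
shift [ 2.781 -3.163  0.016] turn [-0.0005  0.0001  0.0571]
shift [ 3.259 -2.432  0.748] turn [-0.0005  0.0001  0.0571]
```

Request:
move_arm(moves=[1,0.33,-0.33,0,0,0,0.03,1,0.66,-0.66,0,0,0,0.057,1,1,-1,0,0,0,0.057,1,1,-1,0,0,0,0.057,1,1,-1,0,0,0,0.057,1,1,-1,0,0,0,0.057])

```text
time_s: 0.7
ee_pos: [0.2877, -0.4347, 0.2227]
orientation: [-3.136, -0.179, -0.001]
ft_force: [-0.6, 0.4, -0.1]
opening: 0.541
```

```bash
python3 - <<'E'
from h import *
o=st(); print(o['ee_pos']); mv(cw(-30,-5,200))
E
```

```text
t 0.7 clamp mm [-293.3 -375.6  222.7] F [-0.6  0.4 -0.1] op 0.54
[ 0.28766151 -0.43467665  0.2227307 ]
shift [ 1.766 -2.463  0.152] turn [-0.     -0.0001  0.0014]
```

Request:
move_arm(moves=[1,0.3,-0.4,0,0,0,0,1,0.6,-0.7,0,0,0,0,1,0.9,-1,0,0,0,0,1,0.9,-1,0,0,0,0])

```text
time_s: 1.1
ee_pos: [0.4029, -0.2746, 0.2225]
orientation: [3.137, 0.168, 0.0]
ft_force: [1.3, -1.2, 0.0]
opening: 0.173
```

Request:
move_arm(moves=[1,0.3,-0.4,0,0,0,0,1,0.6,-0.7,0,0,0,0,1,0.8,-1,0.1,0,0,0,1,0.8,-1,0.1,0,0,0,1,0.8,-1,0.1,0,0,0])

```text
time_s: 1.6
ee_pos: [0.5076, -0.1074, 0.2065]
orientation: [-3.133, -0.182, 0.0]
ft_force: [-1.5, 0.3, 0.4]
opening: 0.005
```

```bash
python3 - <<'E'
from h import *
o=st(); print(o['ee_pos']); mv(cw(-30,-5,200))
E
```

```text
t 1.6 clamp mm [-38.9 -74.3 206.5] F [-1.5  0.3  0.4] op 0.0
[ 0.50764191 -0.10737807  0.20647933]
shift [ 0.062 -0.461  0.045] turn [-0.001   0.      0.0021]
```

Request:
move_arm(moves=[1,0.06,-0.3,0.04,0,0,0,1,0.06,-0.45,0.04,0,0,0,1,0.06,-0.45,0.04,0,0,0,1,0.06,-0.45,0.04,0,0,0])

```text
time_s: 2.0
ee_pos: [0.5073, -0.0457, 0.2014]
orientation: [3.137, 0.17, -0.0]
ft_force: [0.1, 0.2, -0.6]
opening: 0.008
```

```bash
python3 - <<'E'
from h import *
o=st()
c,p,d=snap('wrist'); save(p,'w1.png'); np.savez('w1.npz',p=p,d=d); import json; json.dump({k:np.array(v).tolist() for k,v in c.items()},open('w1.json','w'))
print(c['origin'])
E
```

```text
t 2.0 clamp mm [-32.4 -12.9 201.4] F [ 0.1  0.2 -0.6] op 0.01
[ 0.57367373 -0.03922024  0.36318653]
```

View pics/w1.png

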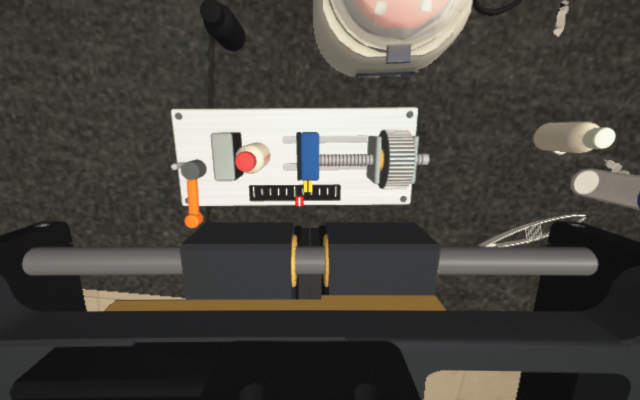

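```bash
python3 - <<'E'
from h import *
p=np.load('w1.npz')['p']
save(cv2.resize(p[95:235,165:435],None,fx=2.95,fy=2.95,interpolation=cv2.INTER_CUBIC),'w1a.png')
save(cv2.resize(p[175:215,270:340],None,fx=11,fy=11,interpolation=cv2.INTER_CUBIC),'w1b.png')
E
```

```text
(no output)
```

View pics/w1a.png

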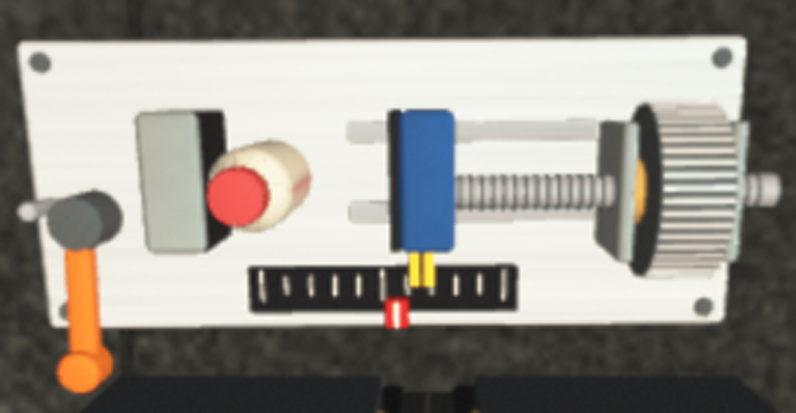

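View pics/w1b.png

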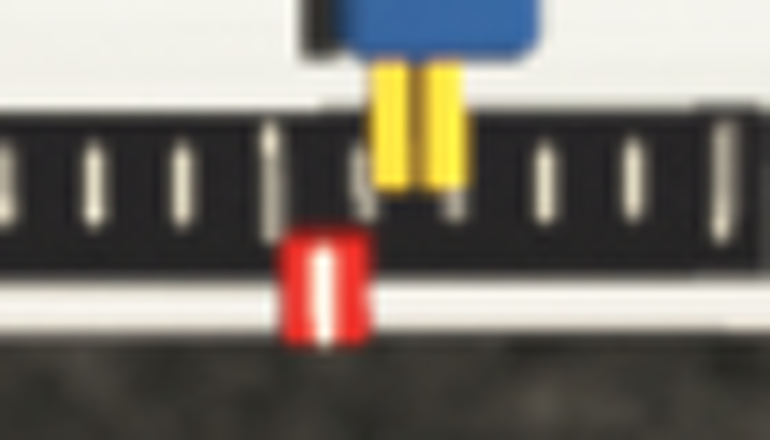

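```bash
python3 - <<'E'
from h import *
import json
c=json.load(open('w1.json'))
px=lambda x,y:(165+(x+.5)/2.95-.5,95+(y+.5)/2.95-.5)
pb=lambda x,y:(270+(x+.5)/11-.5,175+(y+.5)/11-.5)
cs=[(20,43),(745,38),(723,322),(52,327)]
L=np.array([(56,146),(56,-140),(-60,-140),(-60,146)])/1000
W=np.array([onz(c,*px(*q),.012)[:2] for q in cs])
def f(a):
    R=np.array([[np.cos(a[2]),-np.sin(a[2])],[np.sin(a[2]),np.cos(a[2])]])
    return (L@R.T+a[:2]-W).ravel()
r=least_squares(f,[.5,0,0]); print(r.x,r.fun.round(4)*1000, 'old',PX,PY,PT)
PXo=r.x
import h; h.PX,h.PY,h.PT=r.x
for n,q,z in [('ptr',pb(417,188),.025),('ptrback',pb(418,65),.025),('rider front',pb(324,340),.025),('rider back',pb(323,245),.025),('lever tip',px(82,371),.043),('captop',px(238,197),.088)]: print(n,wc(onz(c,*q,z)).round(1))
np.save('pose2.npy',r.x)
E
```

```text
[ 0.53851005 -0.02860803  0.11646386] [ 0.7  2.4  1.2 -2.  -0.8 -1.7 -1.   1.3] old 0.5381552783034316 -0.029301518144017304 0.10944226067211439
ptr [-39.7 -11.4  25. ]
ptrback [-26.3 -11.6  25. ]
rider front [-56.6  -1.1  25. ]
rider back [-46.   -1.2  25. ]
lever tip [-68.8 120.9  43. ]
captop [ 3.4 46.2 88. ]
```

```bash
python3 - <<'E'
import numpy as np
a=np.load('pose.npy');b=np.load('pose2.npy');np.save('pose.npy',a*.6+b*.4)
from h import *
print(PX,PY,PT)
o=st(); mv(cw(-12,-105,95))
E
```

```text
0.5382971889518731 -0.029024121435526136 0.1122508992618716
t 2.05 clamp mm [-32.8 -13.6 201.4] F [-0.  -0.2  0.9] op 0.01
shift [0.142 0.608 0.71 ] turn [ 0.0001  0.0001 -0.0016]
```

Request:
move_arm(moves=[1,0.08,0.3,0.1,0,0,0,1,0.14,0.61,0.2,0,0,0,1,0.14,0.61,0.4,0,0,0,1,0.14,0.61,0.6,0,0,0,1,0.14,0.61,0.71,0,0,0,1,0.14,0.61,0.71,0,0,0,1,0.14,0.61,0.71,0,0,0])

```text
time_s: 2.75
ee_pos: [0.538, -0.1341, 0.0954]
orientation: [3.137, 0.169, -0.0]
ft_force: [0.4, 0.3, 1.0]
opening: 0.005
```

```bash
python3 - <<'E'
from h import *
o=st(); mv(cw(-12,-105,77))
E
```

```text
t 2.75 clamp mm [ -12.1 -104.4   95.4] F [0.4 0.3 1. ] op 0.0
shift [0.001 0.004 0.123] turn [ 0.      0.0001 -0.0014]
```

Request:
move_arm(moves=[1,0.01,0,0.1,0,0,0,1,0.01,0,0.115,0,0,0,1,0.01,0,0.122,0,0,0,1,0.01,0,0.122,0,0,0])

```text
time_s: 3.15
ee_pos: [0.5398, -0.1329, 0.0774]
orientation: [3.136, 0.172, 0.001]
ft_force: [0.4, -1.2, 1.1]
opening: 0.008
```

Request:
move_arm(moves=[1,0,0,0.005,0,0,0,1,0,0,0.01,0,0,0,1,0,0,0.01,0,0,0])

```text
time_s: 3.45
ee_pos: [0.5409, -0.1328, 0.0771]
orientation: [3.136, 0.172, 0.005]
ft_force: [-1.8, -0.1, 11.5]
opening: 0.003
```

Request:
move_arm(moves=[1,0.03,0,0,0,0,0,1,0.06,0,0,0,0,0,1,0.09,0,0,0,0,0,1,0.12,0,0,0,0,0,1,0.12,0,0,0,0,0])

```text
time_s: 3.95
ee_pos: [0.5595, -0.1306, 0.0772]
orientation: [3.136, 0.173, 0.006]
ft_force: [0.9, -0.8, 9.6]
opening: 0.006
```

```bash
python3 - <<'E'
from h import *
o=st()
c,p,d=snap('scene'); save(cv2.resize(p[165:270,270:395],None,fx=6,fy=5.5,interpolation=cv2.INTER_CUBIC),'sc2.png')
c,p,d=snap('wrist'); save(p,'w2.png')
E
```

```text
t 3.95 clamp mm [   9.7 -103.3   77.2] F [ 0.9 -0.8  9.6] op 0.01
```

View pics/w2.png

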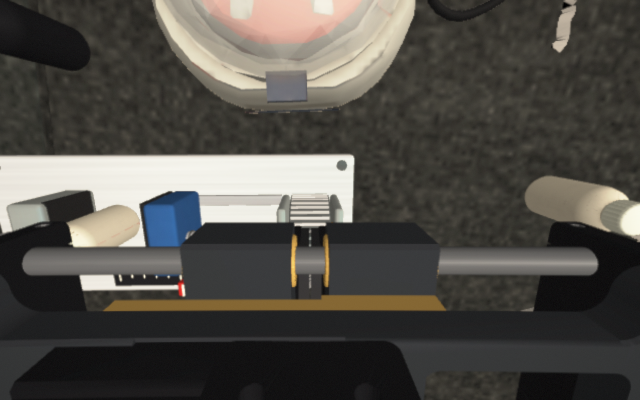

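View pics/sc2.png

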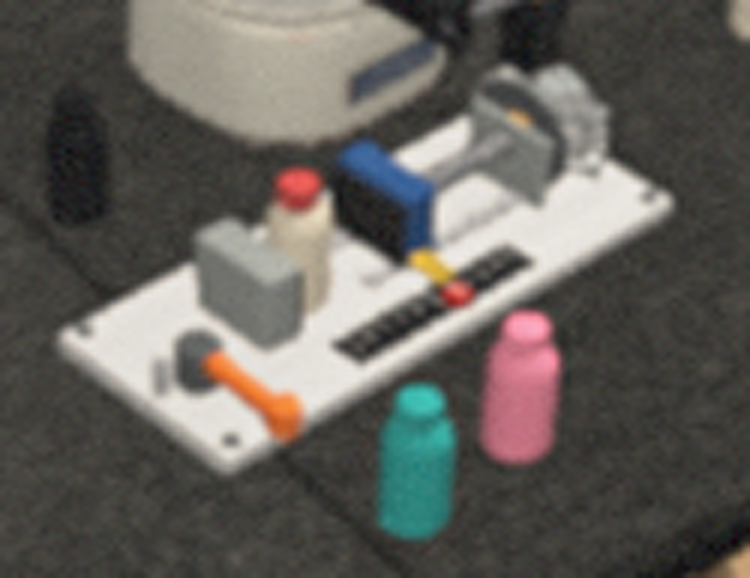

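Request:
move_arm(moves=[1,0,0,-0.08,0,0,0,1,-0.07,0,-0.08,0,0,0,1,-0.14,0,-0.08,0,0,0,1,-0.14,0,-0.05,0,0,0,1,-0.14,0,-0.01,0,0,0,1,-0.14,0,0,0,0,0,1,-0.14,0,0,0,0,0])

```text
time_s: 4.75
ee_pos: [0.5377, -0.133, 0.0766]
orientation: [3.136, 0.172, 0.003]
ft_force: [-3.0, -0.3, 16.4]
opening: 0.009
```

Request:
move_arm(moves=[1,0.03,0,0,0,0,0,1,0.06,0,0,0,0,0,1,0.09,0,0,0,0,0,1,0.12,0,0,0,0,0,1,0.14,0,0,0,0,0,1,0.14,0,0,0,0,0])

```text
time_s: 5.35
ee_pos: [0.5601, -0.1304, 0.077]
orientation: [3.136, 0.173, 0.007]
ft_force: [0.7, 0.5, 15.2]
opening: 0.009
```

Request:
move_arm(moves=[1,0,0,-0.08,0,0,0,1,-0.15,-0.2,-0.35,0,0,0,1,-0.28,-0.5,-0.6,0,0,0,1,-0.28,-0.6,-0.7,0,0,0,1,-0.28,-0.6,-0.7,0,0,0,1,-0.28,-0.6,-0.7,0,0,0])

```text
time_s: 5.95
ee_pos: [0.5058, -0.0456, 0.1805]
orientation: [3.136, 0.174, 0.001]
ft_force: [-0.4, -1.1, 0.5]
opening: 0.005
```

```bash
cat >> h.py <<'E'
import json
def wl(n):
    st(); c,p,d=snap('wrist'); save(p,n+'.png'); json.dump({k:np.array(v).tolist() for k,v in c.items()},open(n+'.json','w'))
    u,v=proj(c,cw(-45,-3,25)).astype(int); u0,v0=u-35,v-22; print(u0,v0)
    save(cv2.resize(p[v0:v0+44,u0:u0+70],None,fx=11,fy=11,interpolation=cv2.INTER_CUBIC),n+'b.png')
E
python3 - <<'E'
from h import *
wl('w3')
E
```

```text
t 5.95 clamp mm [-34.1 -12.8 180.5] F [-0.4 -1.1  0.5] op 0.01
265 177
```

View pics/w3b.png

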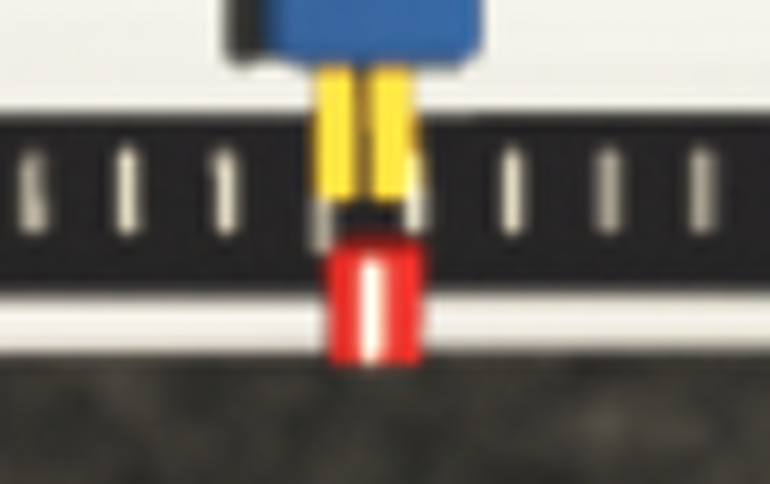

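Pointer line at (364,195) and rider line at (370,260) in the crop: about 0.6 mm apart, so level. The wheel is let go. Next is the lever.

```bash
python3 - <<'E'
from h import *
mv(cw(-76,87,90)); mv(cw(-76,87,29))
t0=None
for th in [0,.2,.4,.6,.8,1.0,1.2,1.3,1.35]:
    d=np.array([np.sin(th),np.cos(th)]); p=np.array([-12,120])+58*np.array([-np.cos(th),np.sin(th)])-8.5*d-[9.5,15]
    print(th,p.round(1),((p-[-76,87])/150).round(3))
E
```

```text
shift [-0.278 -0.67   0.598] turn [ 0.0001  0.0003 -0.0009]
shift [-0.278 -0.67   1.004] turn [ 0.0001  0.0003 -0.0009]
0 [-79.5  96.5] [-0.023  0.063]
0.2 [-80.  108.2] [-0.027  0.141]
0.4 [-78.2 119.8] [-0.015  0.218]
0.6 [-74.2 130.7] [0.012 0.292]
0.8 [-68.  140.7] [0.053 0.358]
1.0 [-60.  149.2] [0.107 0.415]
1.2 [-50.4 156. ] [0.17 0.46]
1.3 [-45.2 158.6] [0.205 0.477]
1.35 [-42.5 159.7] [0.223 0.485]
```

Request:
move_arm(moves=[1,-0.15,-0.25,0,0,0,0,1,-0.28,-0.5,0.1,0,0,0,1,-0.28,-0.67,0.3,0,0,0,1,-0.28,-0.67,0.5,0,0,0,1,-0.28,-0.67,0.6,0,0,0,1,-0.28,-0.67,0.6,0,0,0,1,-0.28,-0.67,0.6,0,0,0])

```text
time_s: 6.7
ee_pos: [0.4528, 0.049, 0.0898]
orientation: [-3.136, -0.17, 0.003]
ft_force: [0.3, 0.5, 0.5]
opening: 0.007
```

```bash
python3 - <<'E'
from h import *
st(); mv(cw(-76,87,29))
c,p,d=snap('wrist'); save(p,'w4.png')
c,p,d=snap('scene'); save(cv2.resize(p[165:270,250:395],None,fx=5.5,fy=5.5,interpolation=cv2.INTER_CUBIC),'sc4.png')
E
```

```text
t 6.7 clamp mm [-76.2  87.1  89.8] F [0.3 0.5 0.5] op 0.01
shift [0.002 0.001 0.405] turn [-0.0002  0.0006 -0.0012]
```

View pics/w4.png

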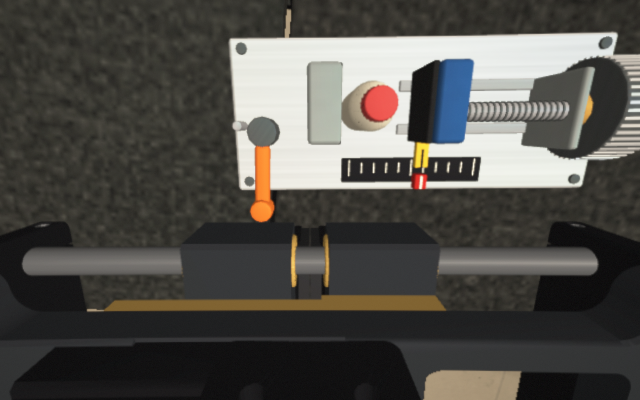

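View pics/sc4.png

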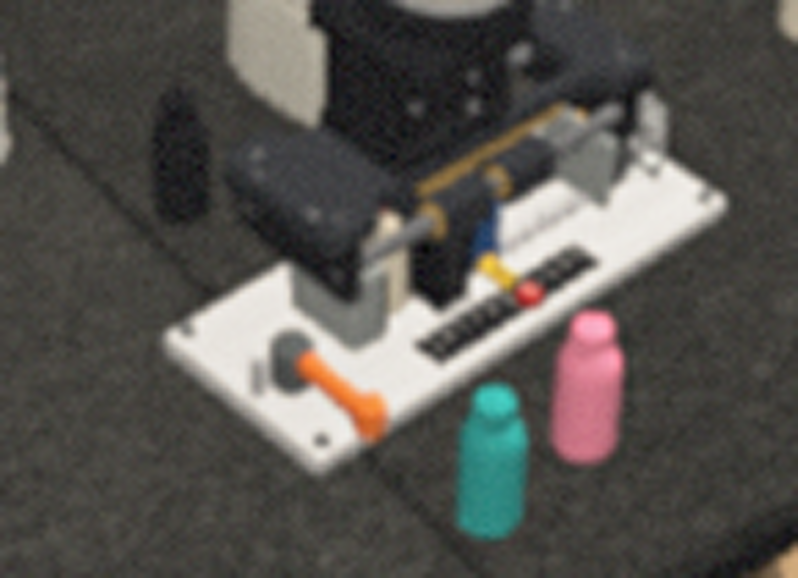

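```bash
python3 - <<'E'
from h import *
o=st(); c=vision.calibration('scene'); print((proj(c,o['ee_pos'])-[250,165])*5.5, (proj(c,cw(-70,120,43))-[250,165])*5.5)
E
```

```text
t 6.8 clamp mm [-75.3  87.2  90.9] F [ 0.3 -0.1  0.7] op 0.0
[436.27280548 295.73368715] [374.17278879 397.86669215]
```

Request:
move_arm(moves=[1,0,0,0.15,0,0,0,1,0,0,0.3,0,0,0,1,0,0,0.4,0,0,0,1,0,0,0.4,0,0,0,1,0,-0.06,0.4,0,0,0,1,0,-0.06,0.4,0,0,0])

```text
time_s: 7.4
ee_pos: [0.453, 0.06, 0.0316]
orientation: [-3.136, -0.174, -0.003]
ft_force: [0.3, 0.0, -0.5]
opening: 0.005
```

```bash
python3 - <<'E'
from h import *
st()
c,p,d=snap('wrist'); save(p,'w5.png')
E
```

```text
t 7.4 clamp mm [-74.8  98.1  31.6] F [ 0.3  0.  -0.5] op 0.01
```

View pics/w5.png

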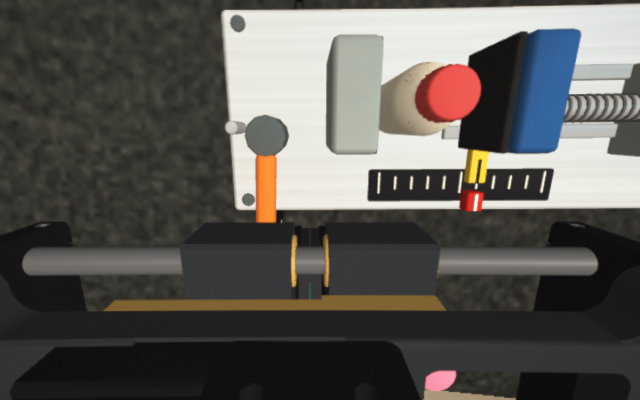

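Request:
move_arm(moves=[1,-0.01,-0.03,0,0,0,0,1,-0.02,-0.067,0,0,0,0,1,-0.02,-0.147,0,0,0,0,1,0.005,-0.22,0,0,0,0,1,0.047,-0.287,0,0,0,0,1,0.1,-0.34,0,0,0,0,1,0.1,-0.34,0,0,0,0])

```text
time_s: 8.15
ee_pos: [0.4625, 0.1129, 0.0304]
orientation: [-3.135, -0.175, -0.001]
ft_force: [1.0, -1.1, -0.0]
opening: 0.003
```

```bash
python3 - <<'E'
from h import *
st()
c,p,d=snap('wrist'); save(p,'w6.png')
E
```

```text
t 8.15 clamp mm [-59.4 149.5  30.4] F [ 1.  -1.1 -0. ] op 0.0
```

View pics/w6.png

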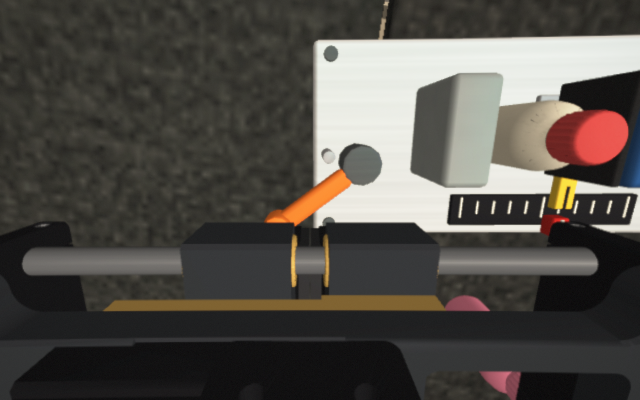

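Request:
move_arm(moves=[1,0.03,-0.023,0,0,0,0,1,0.063,-0.043,0,0,0,0,1,0.095,-0.06,0,0,0,0,1,0.115,-0.068,0,0,0,0,1,0.115,-0.068,0,0,0,0])

```text
time_s: 8.7
ee_pos: [0.4779, 0.1233, 0.0303]
orientation: [-3.136, -0.172, -0.001]
ft_force: [-0.0, 0.4, -0.3]
opening: 0.003
```

```bash
python3 - <<'E'
from h import *
st()
c,p,d=snap('wrist'); save(p,'w7.png')
E
```

```text
t 8.7 clamp mm [-43.  158.1  30.3] F [-0.   0.4 -0.3] op 0.0
```

View pics/w7.png

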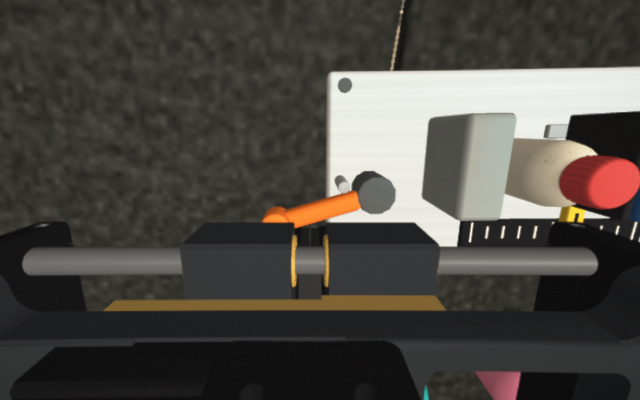

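Request:
move_arm(moves=[1,0.015,-0.005,0,0,0,0,1,0.03,-0.01,0,0,0,0,1,0.03,-0.01,0,0,0,0])

```text
time_s: 9.05
ee_pos: [0.4797, 0.1239, 0.0297]
orientation: [3.135, 0.172, -0.007]
ft_force: [-8.1, -2.3, 6.5]
opening: 0.006
```

Firm stop felt (8 N). Backing off, then checking.

Request:
move_arm(moves=[1,-0.05,0.02,0,0,0,0,1,-0.13,0.03,0,0,0,0,1,-0.13,0.03,-0.3,0,0,0,1,-0.13,0.1,-0.6,0,0,0,1,-0.1,0.4,-0.9,0,0,0,1,-0.1,0.7,-1,0,0,0,1,-0.1,0.7,-1,0,0,0,1,-0.1,0.7,-1,0,0,0])

```text
time_s: 9.85
ee_pos: [0.4785, 0.017, 0.181]
orientation: [3.136, 0.166, 0.003]
ft_force: [0.5, 0.9, -0.1]
opening: 0.011
```

```bash
python3 - <<'E'
from h import *
wl('w8')
E
```

```text
t 9.85 clamp mm [-54.3  52.5 181. ] F [ 0.5  0.9 -0.1] op 0.01
324 159
```

View pics/w8.png

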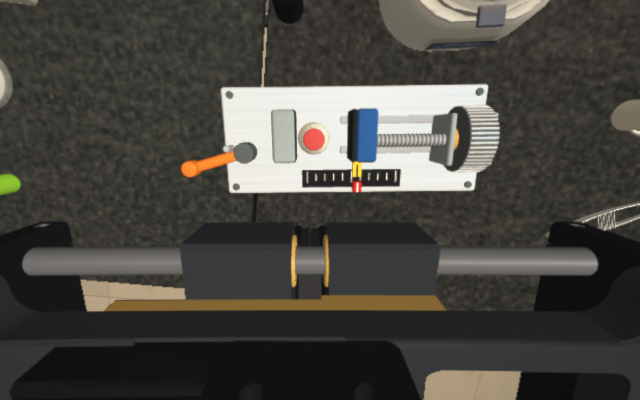

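View pics/w8b.png

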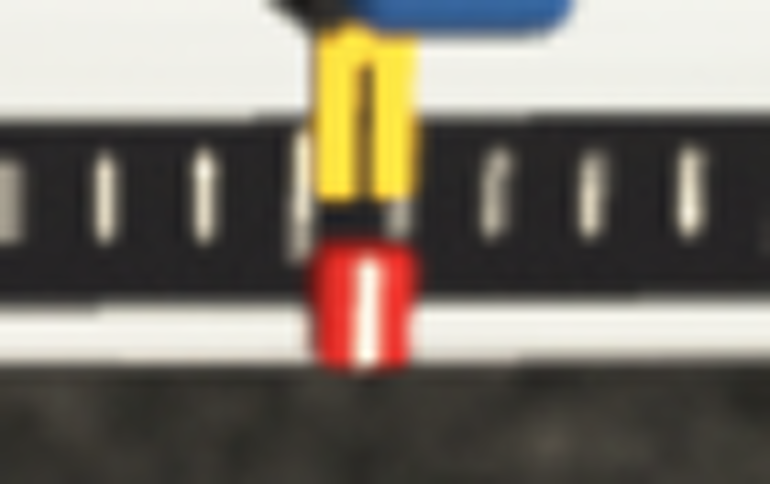

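```bash
python3 - <<'E'
from h import *
c=json.load(open('w8.json'))
p=wc(onz(c,190,168.5,.043)); print(p); print('ang',np.arctan2(p[1]-120,-(p[0]+12)))
pb=lambda x,y:(324+(x+.5)/11-.5,159+(y+.5)/11-.5)
print(wc(onz(c,*pb(365,195),.025)),wc(onz(c,*pb(369,262),.025)),wc(onz(c,*pb(366,355),.025)))
print(wc(onz(c,314,139,.088)))
print(st()['dq'].round(3))
E
```

```text
[-27.34478707 174.62794002  43.        ]
ang 1.2969566642730408
[-39.24257555  -0.28820841  25.        ] [-46.04696678  -0.92095571  25.        ] [-55.60492388  -0.94294515  25.        ]
[ 3.32121334 47.59987251 88.        ]
t 9.9 clamp mm [-54.7  54.4 180.1] F [ 0.4  0.8 -0.5] op 0.01
[-0.027  0.017 -0.031  0.015 -0.004 -0.002 -0.01 ]
```

The lever reads 1.297 rad, the pointer is about 0.6 mm from the rider line, and the vial is unchanged. Handing in.

```bash
python3 -c "
from cell import manip
print(manip.job_done())"
```

```text
the job is handed in; nothing more can be done
None
```

The pointer is level with the gauge line and the lock lever is home. I handed the job in at about 9.9 s of the 58 s; the hand-in gives no verdict.

- **Wheel:** I rolled the top away from the robot with two flat fingertip strokes of about 20 mm each, pressing with 10–16 N. I then lifted clear before touching the lever.
- **Lever:** I pushed the tip round sideways with the shut fingers until it met the stop firmly (about 8 N), then backed off.

Last checks with the wrist camera, arm clear of everything:

| Check | Reading | Limit |
|---|---|---|
| Pointer to rider line, along clamp y | about 0.6 mm past the line | 3 mm |
| Lever angle | about 1.30 rad | over 1.2 rad |
| Vial in the gap | upright; cap within about 1.5 mm of the first measurement | 6 mm |
| Gauge rider | about 0.2 mm from the first measurement | 2 mm |

- **Disagreement:** The two clamp pose estimates, from the top and the wrist camera, differed by under 1 mm and 0.007 rad. I used a weighted average.
- **Not measured:** I did not re-measure the other loose things on the bench. I felt no contact away from the wheel and the lever.

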